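# Fold out the prop leg of a circuit-board cradle and lower its flap

## Robot

A 7-joint arm with a two-finger parallel gripper is mounted at the origin on the work surface. World frame = base frame: x ahead of the robot, y to its left, z up, the work surface at z = 0. Lengths are in mm, angles in rad, forces in N, time in s.
With the tool pointing down it reaches from about 425 to 1025 mm from the base axis. Payload 3.6 kg.
Tool frame: the origin (TCP) lies on the centre line of the jaws, within the pads' length; the fingertips stand 17 mm ahead of it and the grasp point (between the pads) lies 2 mm behind it; z points along the fingers, y is the direction in which the jaws open and shut (so a half turn about z gives the same grasp; the last joint's range is limited). The gripper opens to 85 mm and grips with 20 to 120 N. Pads are 22 mm wide; open, the fingers measure 114 mm over their backs; the gripper's body (76 mm by 85 mm) begins 54 mm behind the grasp point. The pads swing forward as they close: fully open they stand 13 mm farther back than shut.
Start: joints at [-0.093, 0.591, 0.048, 1.609, -0.033, 0.943, -0.034], TCP at [725.003, 0.004, 248.302] pointing down, gripper open.
Joint ranges: [-2.69, 2.69], [-0.47, 2.24], [-1.27, 1.36], [0.19, 2.51], [-1.53, 4.68], [0.08, 2.07], [-3.09, 3.09]. Speed limits (rad/s): [2.57, 2.57, 3.14, 3.14, 3.14, 3.14, 3.14].

## Interface

Orientations are given as [roll, pitch, yaw] about the fixed x, y, z axes, in that order (R = Rz(yaw) Ry(pitch) Rx(roll)).
In Python, from bench import * gives the robot as it stands.
- The arm moves only by the tool arm_command, never from a script. Its argument "commands" is a list of rows, each a list of 7 numbers: the opening in per cent of the stroke, from 0 (shut) to 100 (fully open), then the shift along the tool's x, y, z in m, then the turn, a rotation vector about the tool's x, y, z in rad. In form: [[claw, tx, ty, tz, wx, wy, wz], ...]. A call has 1 to 20 rows; each row shifts and turns the commanded pose from where the row before left it, along the tool's axes as they then stand; what a row does not reach is not made up. A row lasts 1/10 s, in which the tool goes at most 50 mm and 8.59 degrees, less where a joint would pass 70% of its speed; a pose out of reach is approached as far as the arm can. A call is refused whole if a number of a shift passes 0.05 or a number of a turn 0.15, either way. A call with a gripper value outside its range is refused whole. The fingers move at their own pace and stop on an object; "force" is the grip in N (left out, the last holds). Time passes only in rows, so rows that do not move let the fingers close. It gives the time, the measured TCP pose, the force and the opening at its end, in the units of the state.
- sense(): the state, without advancing time (a new reading comes with each control period).
- grab_frame(name): name is "scene" or "side" or "wrist"; returns (picture, depth): 420x560x3 uint8, red, green, blue; 420x560 float32, mm along the optical axis (not along the pixel's ray), 0 where there is no reading.
- camera_params(name): a dict with "K" (3x3 intrinsics, pixels), "dist_coeffs" ([k1, k2, p1, p2, k3] as OpenCV has them; the pictures are not rectified), "R" (3x3) and "t" (3): a world point X has camera coordinates R X + t; the wrist camera has in their place "mount" (4x4, takes a point from camera to tool coordinates, whose origin is the TCP and whose axes are the flange's). Camera axes: x right, y down, z forward; pixel columns grow to the right and rows downward; lengths in mm; the calibration is good to about 2 mm. A picture is of the moment at which its call begins: read the wrist's pose just before it. camera_params takes no time and is no camera call.
- hand_in(): hands the job in, once; it reports no verdict.
The state is a dict: "time_s": time; "q": joint angles; "joint_velocities": joint speeds; "effort": joint torques, N m; "ee_pos": TCP position; "tcp_rot": TCP orientation; "ft_force": force on the tool from outside, world axes, zero at the start; "wrist_torque": the same for the moment, N m; "finger_gap": opening from 0.0 (shut) to 1.0 (fully open).
Only numpy, scipy, OpenCV 4.12 (cv2) and the standard library are available. Lean on these libraries where they do the work, as an engineer would, in place of code of your own. Each camera call takes 0.05 s, during which the arm holds its last target. There are 200 camera calls.

## Task

Get the circuit-board cradle ready for work: push its folding blue prop leg outwards until it comes firmly up against the rubber buffer of its stop, gently enough not to strain the stop, and leave it there. Then fold the aluminium flap down and press it lightly home so that it lies level on the leg. Do not force anything, and leave the circuit board, the spool and the parts tray where they are.

Things in the scene. Friction and masses are not known exactly. Their poses are not given: they have to be found in the camera images.
- cradle: Aluminium board cradle fixed to the bench: base plate 100 x 300 x 12 mm, posts 26 x 22 mm at y = +-137 mm and a cross rail between them at x = +6 to +26 mm, 142 mm high. Origin: on the bench straight below the middle of the flap's hinge line; -x is its front (roughly towards the robot), where the leg swings out; y runs along the hinge line, z up.
- leg: Blue prop leg, an upright gate on a vertical pin at x -20, y +30 mm of the cradle. Origin: pin axis at bench height. It runs along its own -y to 180 mm from the pin, 12 mm thick. Folded, it points along the cradle's -y; it starts 0.5 to 0.85 rad out and swings out clockwise seen from above (yaw falls) to the cradle's front. Stiff: stays where left; 2 N at its end moves it.
- leg_end (a point): Where to push the leg: on its yellow end, 162 mm from the pin, mid-height (z = 124 mm) of the top bar (z 112 to 136 mm), on the face on its own +x side, towards the cradle; push towards its -x. Beneath are an open gap, a lower bar (z 38 to 52 mm) and, 162 to 180 mm from the pin, an end post down to the bench.
- stop: Stop: dark arm round the leg's pin, clamped at an angle that varies, with a red post whose black rubber buffer the leg runs into. Origin: pin axis at bench height. With the buffer screwed fully in, the leg stops pointing along this body's -x; it is screwed out by an unmeasured amount, so the leg meets it 0 to 0.18 rad before that. Feel for it.
- buffer_height (a point): Centre of the red post (24 x 16 mm, 85 mm high), 75 mm from the pin, at the buffer's height. The buffer is firm and feels 2.2 times the push on the leg's end (pin friction takes the first 2 N). Push the leg's end on to it with 5 to 8 N for a moment; over 15 N strains the stop.
- flap (a joint): Angle of the flap, rad: 0 straight up, growing as it folds down to the cradle's front; 1.571 = level, lying on the leg. Starts leaning back, -0.25 to -0.08. Stiff: stays where it is put; about 3 N at the free edge moves it. Press it home with 4 to 10 N on the free-edge rail; without the leg it would sink past level.
- flap_hinge (a point): Middle of the flap's hinge line (along the cradle's y), 140 mm above the bench. The flap is an aluminium frame 250 mm wide and 8 mm thick, centred on the hinge line's plane, 2 to 132 mm from the hinge, with windows; its solid free-edge rail spans 100 to 132 mm from the hinge over the full width.
- flap_edge (a point): Middle of the flap's free edge, 132 mm from the hinge line, in the middle of its thickness.
- board: Loose green circuit board, 100 x 75 x 20 mm with its parts, lying on the bench to the left of the cradle. Origin: centre of its underside. Leave it alone.
- spool: Loose grey spool, 48 mm across, 40 mm high, standing beside the cradle. Origin: centre of its underside. Leave it alone.
- tray: Loose blue open parts tray, 90 x 70 x 30 mm, beside the cradle. Origin: centre of its underside. Leave it alone.

How it is judged:
By the outcome, as a careful person would: the job done as asked, in the order asked, and still so for the second after the job is handed in, with the robot touching nothing.
It also fails if it takes over 67 s, if anything falls off the work surface, if the arm or the gripper's body presses on something with over 40 N, if the wrist force passes 120 N, or if a joint passes its speed limit or range.

## Working session

There is one attempt and no reset: what is moved stays moved. The work goes in short steps, Python scripts to look and compute and a tool call to move; the robot and the scene stay as the last step left them, time stands still between calls to the robot, and variables do not carry over. Pictures are saved under pics/ and viewed, about 8 in all and at most 12, crops included, and the job is handed in when it is done.

Besides the shell and the picture viewer there is one more tool, called after "Call:" as name(argument=value, ...), one argument or row to a line, values as JSON. arm_command: Moves the arm, as the interface text tells. Its arguments: {"type":"object","properties":{"commands":{"type":"array","items":{"type":"array","items":{"type":"number"}}},"force":{"type":"number"}},"required":["commands"]}

```bash
mkdir -p pics; ls; cat > h.py <<'E'
from bench import *
import numpy as np, cv2
def save(n,f):
    cv2.imwrite(f,cv2.cvtColor(n,cv2.COLOR_RGB2BGR))
def cloud(name,depth,p):
    # world points for whole depth image (fixed cameras)
    h,w=depth.shape
    u,v=np.meshgrid(np.arange(w),np.arange(h))
    n=cv2.undistortPoints(np.stack([u,v],-1).reshape(-1,1,2).astype(float),np.array(p['K']),np.array(p['dist_coeffs'])).reshape(h,w,2)
    c=np.dstack([n,np.ones((h,w))])*depth[...,None]
    return (c-np.array(p['t']))@np.array(p['R'])
E
python3 - <<'E'
from h import *
s=sense();print({k:np.round(v,3) for k,v in s.items()})
for n in ('scene','side'):
    i,d=grab_frame(n);p=camera_params(n);save(i,f'pics/{n}.png');np.savez(f'{n}.npz',i=i,d=d,c=cloud(n,d,p))
    print(n,-np.array(p['R']).T@p['t'],(d>0).mean())
a=cv2.imread('pics/scene.png');b=cv2.imread('pics/side.png')
E
```

```text
pics
{'time_s': np.float64(0.0), 'q': array([-0.094,  0.592,  0.048,  1.61 , -0.033,  0.943, -0.034]), 'joint_velocities': array([-0.003, -0.001,  0.002,  0.   , -0.001, -0.   , -0.001]), 'effort': array([ 0.0000e+00, -5.4868e+01,  1.5470e+00, -1.9812e+01,  9.0000e-03,
        9.0000e-03, -0.0000e+00]), 'ee_pos': array([7.24202e+02, 3.00000e-03, 2.47111e+02]), 'tcp_rot': array([-3.139,  0.   ,  1.571]), 'ft_force': array([ 0.714,  0.254, -0.428]), 'wrist_torque': array([ 0.033, -0.01 ,  0.039]), 'finger_gap': np.float64(0.999)}
scene [ 510.87148135 -599.72843139  678.77304162] 0.9961862244897959
side [494.50533753 740.0828568  800.00143774] 0.9960119047619047
```

View pics/scene.png

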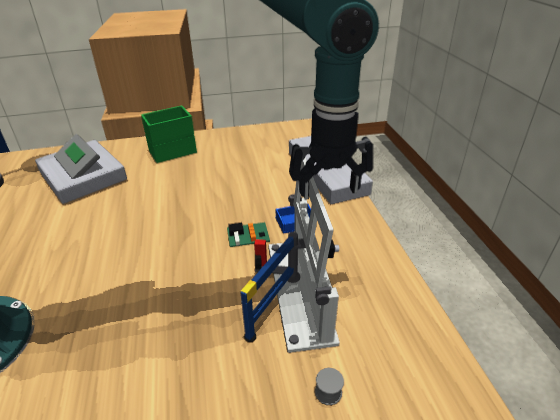

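View pics/side.png

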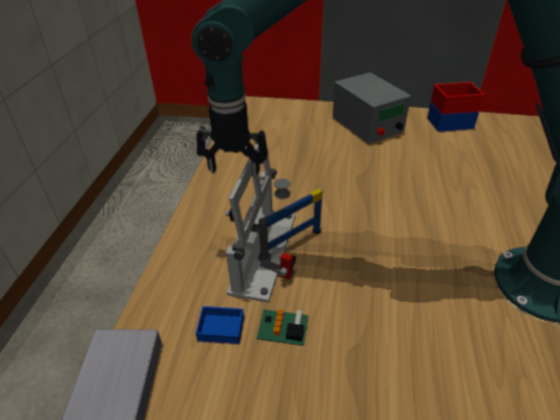

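The scene view shows the yellow leg end at (249,289), the red post at (261,250), the flap around (315,220) and the spool at (329,385). The side view has the yellow end at (317,196), the red post at (288,264), and the tray and board at (221,325) and (283,326).

```bash
python3 - <<'E'
from h import *
for n in ('scene','side'):
    z=np.load(n+'.npz');i=z['i'];c=z['c'];hsv=cv2.cvtColor(i,cv2.COLOR_RGB2HSV);H,S,V=[hsv[...,k].astype(int) for k in range(3)]
    ws=(c[...,0]>450)&(c[...,0]<950)&(abs(c[...,1])<330)&(c[...,2]>3)
    def st(l,m):
        q=c[m]
        if len(q)<5: print(n,l,len(q));return
        print(n,l,len(q),'med',np.median(q,0).round(1),'min',np.percentile(q,2,0).round(1),'max',np.percentile(q,98,0).round(1))
    st('yellow',ws&(H>22)&(H<35)&(S>180)&(V>100))
    m=ws&(H>105)&(H<125)&(S>120)
    bl=m&(c[...,2]>60);st('blue hi',bl)
    top=m&(c[...,2]>133)&(c[...,2]<139);st('bluetop',top)
    if top.sum()>10:
        l=cv2.fitLine(c[top][:,:2].astype(np.float32),cv2.DIST_HUBER,0,.01,.01).ravel();print(l, np.arctan2(l[1],l[0]))
    st('red',ws&((H<6)|(H>174))&(S>170)&(V>70))
    rt=ws&((H<6)|(H>174))&(S>170)&(V>70)&(c[...,2]>82);st('redtop',rt)
    if rt.sum()>5: print(cv2.minAreaRect(c[rt][:,:2].astype(np.float32)))
    g=ws&(S<50)
    bp=g&(abs(c[...,2]-12)<3);print('base',bp.sum());
    if bp.sum()>20: print(cv2.minAreaRect(c[bp][:,:2].astype(np.float32)));st('base',bp)
    r=g&(abs(c[...,2]-142)<3);st('rail',r)
    if r.sum()>20: print(cv2.minAreaRect(c[r][:,:2].astype(np.float32)))
    f=g&(c[...,2]>155)&(c[...,2]<285)&(V>90);st('flap',f)
    if f.sum()>20:
        q=c[f];q=q[abs(q[:,0]-np.median(q[:,0]))<60]
        A=np.c_[q[:,1],q[:,2],np.ones(len(q))];w=np.ones(len(q))
        for _ in range(10):
            k=np.linalg.lstsq(A*w[:,None],q[:,0]*w,rcond=None)[0];r=q[:,0]-A@k;w=1/(1+(r/2)**2)
        print('flap x = %.3f y + %.3f z + %.1f'%tuple(k),np.median(abs(r)));q=q[abs(r)<4];print(q.min(0),q.max(0))
E
```

```text
scene yellow 167 med [554.9 -97.4 135. ] min [ 542.6 -108.5  113.8] max [565.7 -84.4 137.9]
scene blue hi 794 med [592.9 -55.9 128.5] min [ 539.6 -111.3   64.2] max [660.4  19.  137.9]
scene bluetop 317 med [603.5 -41.5 136.2] min [ 542.4 -107.3  133.2] max [657.5  16.6 138. ]
[  0.67809135   0.73497766 606.25684    -38.544918  ] 0.8256337
scene red 206 med [601.7  71.2  69.2] min [588.6  66.8  26.9] max [612.5  83.3  86.4]
scene redtop 59 med [600.   75.8  85.1] min [588.3  68.1  82.3] max [612.4  86.9  87. ]
((599.69970703125, 76.37020111083984), (15.959197998046875, 24.68036651611328), 62.459251403808594)
base 3114
((664.5242309570312, 90.7855224609375), (629.033935546875, 318.9131774902344), 63.448577880859375)
scene base 3114 med [659.8 -55.9  12.2] min [ 614.4 -155.8    9.6] max [834.9 287.5  14.5]
scene rail 189 med [ 688.4 -145.4  142.5] min [ 660.2 -159.3  139.3] max [715.1 133.6 144.7]
((686.02197265625, -9.363739013671875), (301.81390380859375, 45.20517349243164), 86.0241928100586)
scene flap 935 med [683.5 -61.6 213.2] min [ 672.3 -132.   162.2] max [725.6  94.9 273.4]
fl
[... 651 characters left out ...]
3438, 77.39312744140625), (14.779481887817383, 22.995197296142578), 77.34355926513672)
base 1521
((632.392333984375, 64.15594482421875), (601.5634765625, 253.36050415039062), 75.03069305419922)
side base 1521 med [665.2  52.4  13.6] min [ 615.8 -150.8    9.8] max [715.  145.2  14.9]
side rail 120 med [691.6 127.6 142.7] min [ 583.8 -149.2  139.3] max [714.2 144.4 144.9]
((685.9161987304688, -1.3052978515625), (271.0870361328125, 150.95753479003906), 62.80416488647461)
side flap 163 med [692.9  70.4 272.5] min [ 670.7 -101.4  164.7] max [715.3 114.7 274.8]
flap x = 0.068 y + 0.115 z + 658.8 1.8162749071450435
[ 669.66265737 -103.68073233  164.34631335] [700.85964063 116.94183853 276.08463686]
```

Call:
arm_command(
  commands=[
    [100,0,0,-0.02,0,0,0],
    [100,0,0,-0.03,0,0,0],
    [100,0,0,-0.03,0,0,0],
    [0,0,0,-0.02,0,0,0],
    [0,-0.02,-0.024,0,0,0,0],
    [0,-0.02,-0.024,0,0,0,0],
    [0,-0.02,-0.024,0,0,0,0],
    [0,-0.02,-0.024,0,0,0,0],
    [0,-0.02,-0.024,0,0,0,0],
    [0,-0.02,-0.022,0,0,0,0],
    [0,0,0,0,0,0,-0.12],
    [0,0,0,0,0,0,-0.12],
    [0,0,0,0,0,0,-0.12],
    [0,0,0,0,0,0,-0.12],
    [0,0,0,0,0,0,-0.12],
    [0,0,0,0,0,0,-0.12],
    [0,0,0,0,0,0,-0.1],
    [0,0,0,0,0,0,0],
  ],
  force=40,
)

```text
time_s: 1.9
ee_pos: [582.6, -120.1, 347.8]
tcp_rot: [-3.141, -0.001, 2.391]
ft_force: [-0.1, 0.4, 0.5]
finger_gap: 0.005
```

```bash
cat > meas.py <<'E'
from h import *
import sys
def go(tag,vis=None):
  for n in ('scene','side'):
    i,d=grab_frame(n);p=camera_params(n);c=cloud(n,d,p);np.savez(f'{n}.npz',i=i,d=d,c=c)
    save(i,f'pics/{n}_{tag}.png')
    hsv=cv2.cvtColor(i,cv2.COLOR_RGB2HSV);H,S,V=[hsv[...,k].astype(int) for k in range(3)]
    ws=(c[...,0]>450)&(c[...,0]<760)&(abs(c[...,1])<180)&(c[...,2]>3)
    col=((H>105)&(H<125)&(S>120))|((H>22)&(H<35)&(S>180)&(V>100))
    top=ws&col&(c[...,2]>(134.5 if n=='scene' else 136.0))&(c[...,2]<142)
    q=c[top]; 
    r=cv2.minAreaRect(q[:,:2].astype(np.float32)); b=cv2.boxPoints(r)
    l=cv2.fitLine(q[:,:2].astype(np.float32),cv2.DIST_HUBER,0,.01,.01).ravel()
    print(n,'leg top rect',np.round(r[0],1),np.round(r[1],1),'line',l.round(3),'z',np.median(q[:,2]).round(1))
    g=ws&(S<60)&(V>80)
    f=g&(c[...,2]>160)&(c[...,2]<285)&(c[...,0]>650)
    if f.sum()>100:
        q=c[f]; k=np.zeros(3);A=np.c_[q[:,1],q[:,2],np.ones(len(q))];w=np.ones(len(q))
        for _ in range(15):
            k=np.linalg.lstsq(A*w[:,None],q[:,0]*w,rcond=None)[0];e=q[:,0]-A@k;w=1/(1+(e/1.5)**2)
        q=q[abs(e)<4];print(n,'flap x=%.3f y+%.3f z+%.1f'%tuple(k),len(q),np.percentile(q,[.5,99.5],axis=0).round(1).tolist())
E
python3 -c "
from meas import *
go('b')
for n in('scene','side'):
    i=cv2.imread(f'pics/{n}_b.png'); o=i[150:360,190:400] if n=='scene' else i[120:330,190:400]
    cv2.imwrite(f'{n}_c.png',cv2.resize(o,(400,400),interpolation=2))
cv2.imwrite('pics/pair_b.png',cv2.hconcat([cv2.imread('scene_c.png'),cv2.imread('side_c.png')]))
"
```

```text
scene leg top rect [6.354e+02 6.000e-01] [287.3  20.5] line [  0.672   0.74  596.199 -49.107] z 136.4
scene flap x=0.056 y+0.097 z+665.1 1019 [[671.3, -132.4, 161.1], [699.7, 113.8, 273.6]]
side leg top rect [603.3 -34.5] [148.2  12.8] line [  0.679   0.735 610.039 -25.993] z 138.2
side flap x=0.072 y+0.110 z+660.3 397 [[669.7, -129.6, 164.1], [701.1, 115.5, 275.3]]
```

View pics/pair_b.png

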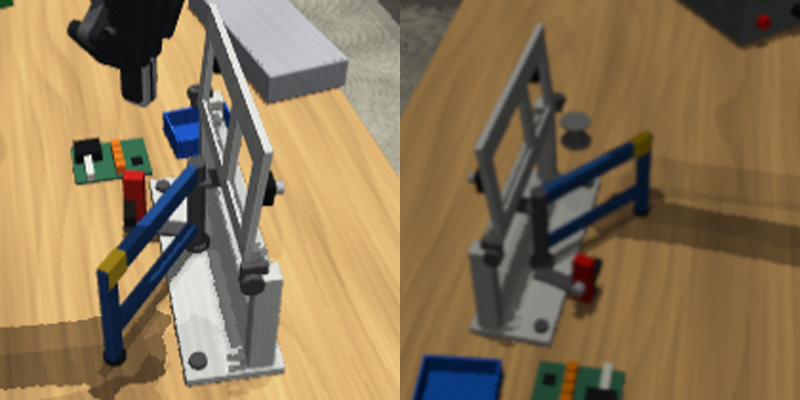

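The leg, yellow end and red post are clearly visible, and the finger is above its start point. The measured leg end is about (552,-94) and the pin about (661,26). Now I'll descend into the gap.

Call:
arm_command(
  commands=[
    [0,0,0,0.02,0,0,0],
    [0,0,0,0.03,0,0,0],
    [0,0,0,0.03,0,0,0],
    [0,0,0,0.03,0,0,0],
    [0,0,0,0.03,0,0,0],
    [0,0,0,0.03,0,0,0],
    [0,0,0,0.03,0,0,0],
    [0,0,0,0.024,0,0,0],
    [0,0,0,0,0,0,0],
    [0,0,0,0,0,0,0],
    [0,0.01,0,0,0,0,0],
    [0,0.004,0,0,0,0,0],
    [0,0,0,0,0,0,0],
  ],
)

```text
time_s: 3.3
ee_pos: [572.4, -109.5, 125.4]
tcp_rot: [3.141, 0.001, 2.392]
ft_force: [0.5, -0.2, -0.3]
finger_gap: -0.005
```

Call:
arm_command(
  commands=[
    [0,0.003,0,0,0,0,0],
    [0,0.003,0,0,0,0,0],
    [0,0.003,0,0,0,0,0],
    [0,0,0,0,0,0,0],
  ],
)

```text
time_s: 3.7
ee_pos: [566.1, -104.2, 124.4]
tcp_rot: [3.142, 0.0, 2.391]
ft_force: [0.5, 0.4, 0.1]
finger_gap: 0.001
```

Call:
arm_command(
  commands=[
    [0,0.002,0,0,0,0,0],
    [0,0.003,0,0,0,0,0.02],
    [0,0.0065,-0.0005,0,0,0,0.04],
    [0,0.0065,-0.0005,0,0,0,0.04],
    [0,0.0065,-0.0005,0,0,0,0.04],
    [0,0.0065,-0.0005,0,0,0,0.04],
    [0,0.0065,-0.0005,0,0,0,0.04],
    [0,0.0065,-0.0005,0,0,0,0.04],
  ],
)

```text
time_s: 4.5
ee_pos: [534.9, -73.6, 124.4]
tcp_rot: [-3.141, 0.001, 2.128]
ft_force: [-0.0, -2.0, 0.0]
finger_gap: 0.004
```

Call:
arm_command(
  commands=[
    [0,0.0065,-0.0005,0,0,0,0.04],
    [0,0.0065,-0.0005,0,0,0,0.04],
    [0,0.0065,-0.0005,0,0,0,0.04],
    [0,0.0065,-0.0005,0,0,0,0.04],
    [0,0.0065,-0.0005,0,0,0,0.04],
  ],
)

```text
time_s: 5.0
ee_pos: [517.6, -45.9, 124.4]
tcp_rot: [-3.141, 0.001, 1.928]
ft_force: [-0.1, -1.7, 0.3]
finger_gap: -0.002
```

Call:
arm_command(
  commands=[
    [0,0.0065,-0.0005,0,0,0,0.04],
    [0,0.0065,-0.0005,0,0,0,0.04],
    [0,0.0065,-0.0005,0,0,0,0.04],
    [0,0.0049,-0.0004,0,0,0,0.03],
    [0,0.0032,-0.0002,0,0,0,0.02],
    [0,0.0016,-0.0001,0,0,0,0.01],
    [0,0,0,0,0,0,0],
  ],
)

```text
time_s: 5.7
ee_pos: [507.2, -17.8, 124.2]
tcp_rot: [-3.141, -0.0, 1.751]
ft_force: [-0.7, -0.3, -0.5]
finger_gap: 0.001
```

```bash
python3 -c "
from meas import *
go('c'); print(sense()['ft_force'])
i=cv2.imread('pics/scene_c.png')[150:360,190:400];j=cv2.imread('pics/side_c.png')[120:330,190:400]
cv2.imwrite('pics/pair_c.png',cv2.hconcat([cv2.resize(i,(400,400),interpolation=2),cv2.resize(j,(400,400),interpolation=2)]))"
```

```text
scene leg top rect [630.6  31.7] [242.5  50.3] line [9.8700e-01 1.5900e-01 5.9702e+02 1.1395e+01] z 136.4
scene flap x=0.064 y+0.096 z+663.6 1023 [[670.9, -132.2, 160.9], [699.1, 113.5, 273.5]]
side leg top rect [584.2  13. ] [135.5  11. ] line [9.89000e-01 1.45000e-01 5.86793e+02 1.45300e+01] z 138.0
side flap x=0.070 y+0.102 z+661.8 431 [[669.9, -125.5, 163.5], [700.3, 115.7, 275.6]]
[-0.04982099 -0.23688833 -0.34055424]
```

View pics/pair_c.png

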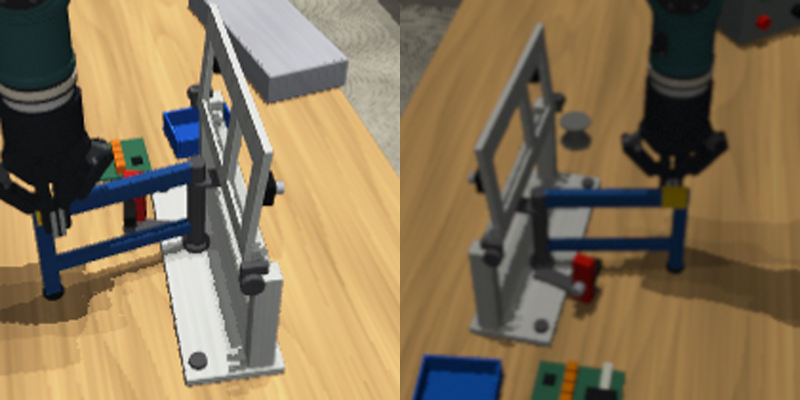

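The leg is at about 189°, its yellow end against the finger and still clear of the red post (side crop, lower bar at (615,243), post at (583,265)). I'll go on slowly.

Call:
arm_command(
  commands=[
    [0,0.0032,-0.0002,0,0,0,0.02],
    [0,0.0032,-0.0002,0,0,0,0.02],
    [0,0.0032,-0.0002,0,0,0,0.02],
    [0,0.0032,-0.0002,0,0,0,0.02],
    [0,0.0032,-0.0002,0,0,0,0.02],
    [0,0.0032,-0.0002,0,0,0,0.02],
  ],
)

```text
time_s: 6.4
ee_pos: [503.5, 1.1, 124.2]
tcp_rot: [-3.141, 0.0, 1.629]
ft_force: [-2.0, -2.1, -0.6]
finger_gap: 0.0
```

Call:
arm_command(
  commands=[
    [0,0.0016,-0.0001,0,0,0,0.01],
    [0,0.0016,-0.0001,0,0,0,0.01],
    [0,0.0016,-0.0001,0,0,0,0.01],
  ],
)

```text
time_s: 6.7
ee_pos: [502.9, 5.6, 124.2]
tcp_rot: [-3.141, 0.0, 1.6]
ft_force: [-1.6, -2.9, 0.6]
finger_gap: -0.001
```

Call:
arm_command(
  commands=[
    [0,0.0016,-0.0001,0,0,0,0.01],
    [0,0.0016,-0.0001,0,0,0,0.01],
    [0,0.0016,-0.0001,0,0,0,0.01],
  ],
)

```text
time_s: 7.0
ee_pos: [502.7, 10.4, 124.2]
tcp_rot: [-3.141, 0.0, 1.57]
ft_force: [-1.8, -2.2, -0.1]
finger_gap: -0.002
```

Call:
arm_command(
  commands=[
    [0,0.0016,-0.0001,0,0,0,0.01],
    [0,0.0016,-0.0001,0,0,0,0.01],
    [0,0.0016,-0.0001,0,0,0,0.01],
  ],
)

```text
time_s: 7.3
ee_pos: [502.6, 15.3, 124.3]
tcp_rot: [-3.141, -0.0, 1.54]
ft_force: [-2.3, -1.7, -0.1]
finger_gap: 0.002
```

Call:
arm_command(
  commands=[
    [0,0.0012,-0.0001,0,0,0,0.008],
    [0,0.0012,-0.0001,0,0,0,0.008],
  ],
)

```text
time_s: 7.5
ee_pos: [502.6, 17.7, 124.3]
tcp_rot: [-3.142, 0.0, 1.524]
ft_force: [-1.1, -1.0, -0.7]
finger_gap: -0.002
```

Call:
arm_command(
  commands=[
    [0,0.0012,-0.0001,0,0,0,0.008],
    [0,0.0012,-0.0001,0,0,0,0.008],
  ],
)

```text
time_s: 7.7
ee_pos: [502.5, 20.0, 124.3]
tcp_rot: [-3.141, 0.0, 1.508]
ft_force: [-2.5, -2.9, -0.7]
finger_gap: -0.0
```

Call:
arm_command(
  commands=[
    [0,0.0012,-0.0001,0,0,0,0.008],
    [0,0.0012,-0.0001,0,0,0,0.008],
  ],
)

```text
time_s: 7.9
ee_pos: [502.5, 22.4, 124.3]
tcp_rot: [-3.142, 0.0, 1.492]
ft_force: [-1.8, -2.3, -0.6]
finger_gap: -0.0
```

Call:
arm_command(
  commands=[
    [0,0.0012,-0.0001,0,0,0,0.008],
    [0,0.0012,-0.0001,0,0,0,0.008],
  ],
)

```text
time_s: 8.1
ee_pos: [502.5, 24.9, 124.3]
tcp_rot: [-3.142, -0.0, 1.476]
ft_force: [-2.2, -1.6, -0.9]
finger_gap: -0.004
```

Call:
arm_command(
  commands=[
    [0,0.0012,-0.0001,0,0,0,0.008],
    [0,0.0012,-0.0001,0,0,0,0.008],
  ],
)

```text
time_s: 8.3
ee_pos: [502.5, 27.3, 124.3]
tcp_rot: [-3.142, 0.0, 1.46]
ft_force: [-1.7, -1.6, -1.4]
finger_gap: -0.004
```

Call:
arm_command(
  commands=[
    [0,0.0012,-0.0001,0,0,0,0.008],
    [0,0.0012,-0.0001,0,0,0,0.008],
  ],
)

```text
time_s: 8.5
ee_pos: [502.6, 29.7, 124.3]
tcp_rot: [-3.141, 0.0, 1.444]
ft_force: [-1.8, -1.8, 0.2]
finger_gap: 0.001
```

Call:
arm_command(
  commands=[
    [0,0.0012,-0.0001,0,0,0,0.008],
    [0,0.0012,-0.0001,0,0,0,0.008],
  ],
)

```text
time_s: 8.7
ee_pos: [502.7, 32.1, 124.3]
tcp_rot: [-3.141, 0.0, 1.428]
ft_force: [-1.0, -1.9, 0.3]
finger_gap: -0.001
```

Call:
arm_command(
  commands=[
    [0,0.0012,-0.0001,0,0,0,0.008],
    [0,0.0012,-0.0001,0,0,0,0.008],
  ],
)

```text
time_s: 8.9
ee_pos: [502.6, 33.3, 124.3]
tcp_rot: [-3.141, 0.001, 1.411]
ft_force: [-2.2, -6.0, 1.0]
finger_gap: 0.006
```

Call:
arm_command(
  commands=[
    [0,0.0012,-0.0001,0,0,0,0.008],
    [0,0.0012,-0.0001,0,0,0,0.008],
  ],
)

```text
time_s: 9.1
ee_pos: [502.5, 33.6, 124.3]
tcp_rot: [-3.142, 0.004, 1.394]
ft_force: [-3.0, -10.0, 1.6]
finger_gap: 0.0
```

Call:
arm_command(
  commands=[
    [0,0.0012,-0.0001,0,0,0,0.008],
    [0,0.0012,-0.0001,0,0,0,0.008],
  ],
)

```text
time_s: 9.3
ee_pos: [502.3, 33.9, 124.3]
tcp_rot: [-3.141, 0.006, 1.376]
ft_force: [-2.8, -13.7, 0.9]
finger_gap: 0.002
```

Contact has been found. The batched steps took the push to nearly 14 N, which is above the wanted 5–8 N but below 15 N. I'll ease off to the wanted range.

Call:
arm_command(
  commands=[
    [0,-0.003,0,0,0,0,-0.015],
    [0,-0.001,0,0,0,0,-0.015],
    [0,0,0,0,0,0,0],
  ],
)

```text
time_s: 9.6
ee_pos: [502.6, 33.3, 124.3]
tcp_rot: [3.141, 0.002, 1.409]
ft_force: [-1.9, -7.8, -1.4]
finger_gap: -0.001
```

Call:
arm_command(
  commands=[
    [0,-0.0007,0,0,0,0,0],
    [0,0,0,0,0,0,0],
    [0,0,0,0,0,0,0],
    [0,0,0,0,0,0,0],
    [0,0,0,0,0,0,0],
    [0,0,0,0,0,0,0],
  ],
)

```text
time_s: 10.2
ee_pos: [502.7, 33.3, 124.4]
tcp_rot: [3.141, 0.001, 1.409]
ft_force: [-1.9, -5.6, -1.7]
finger_gap: -0.003
```

Call:
arm_command(
  commands=[
    [0,-0.003,0,0,0,0,0],
    [0,-0.005,0,0,0,0,0],
    [0,-0.01,0,0,0,0,0],
    [0,-0.015,0,0,0,0,0],
    [0,0,0,-0.02,0,0,0],
    [0,0,0,-0.03,0,0,0],
    [0,0,0,-0.03,0,0,0],
    [0,0,0,-0.03,0,0,0],
    [0,0,0,-0.03,0,0,0],
    [0,0,0,-0.03,0,0,0],
    [0,0,0,-0.03,0,0,0],
    [0,0,0,-0.02,0,0,0],
    [0,0,0,0,0,0,0],
  ],
)

```text
time_s: 11.5
ee_pos: [499.3, 1.7, 347.5]
tcp_rot: [3.134, -0.003, 1.411]
ft_force: [0.7, 0.0, -1.0]
finger_gap: -0.002
```

```bash
python3 -c "
from meas import *
go('d'); s=sense();print(s['ee_pos'],s['tcp_rot'],s['q'],s['ft_force'])
i=cv2.imread('pics/scene_d.png')[150:360,190:400];j=cv2.imread('pics/side_d.png')[120:330,190:400]
cv2.imwrite('pics/pair_d.png',cv2.hconcat([cv2.resize(i,(400,400),interpolation=2),cv2.resize(j,(400,400),interpolation=2)]))"
```

```text
scene leg top rect [612.2  50.4] [239.6  78.9] line [ 9.87000e-01 -1.58000e-01  5.71077e+02  3.68100e+01] z 136.3
scene flap x=0.060 y+0.098 z+665.4 1010 [[671.8, -132.3, 161.5], [700.5, 112.1, 273.5]]
side leg top rect [569.1  40.7] [ 11.9 164.5] line [ 9.88000e-01 -1.54000e-01  5.69101e+02  4.05640e+01] z 138.2
side flap x=0.075 y+0.108 z+660.8 414 [[669.4, -125.3, 163.8], [701.1, 115.9, 275.7]]
[497.07454807   1.86759549 344.29353377] [ 3.14088406e+00 -6.68173512e-04  1.41069813e+00] [-0.38933304  0.19402533  0.34856888  2.01545658 -0.08201288  0.9442807
 -0.15879714] [-0.04488817 -0.04280285 -1.31729389]
```

View pics/pair_d.png

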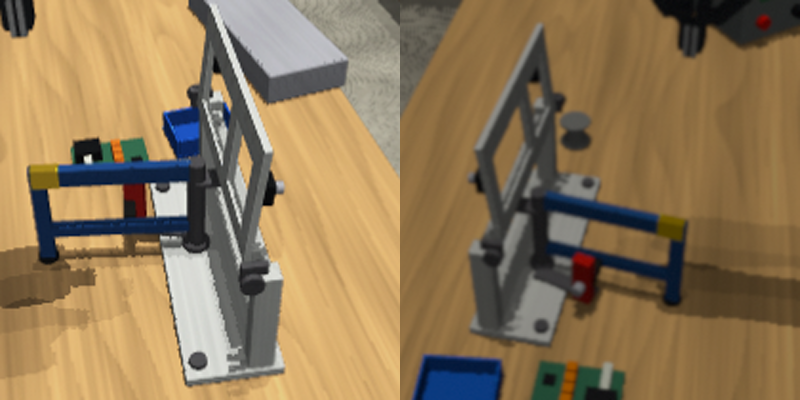

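The leg now points at about 171°, resting on the red post's buffer, with nothing else moved. Next I'll go over and behind the flap.

Call:
arm_command(
  commands=[
    [0,0.0035,0.02,0,0,0,0],
    [0,0.0035,0.03,0,0,0,0],
    [0,0.0035,0.03,0,0,0,0],
    [0,0.0035,0.03,0,0,0,0],
    [0,0.0035,0.03,0,0,0,0],
    [0,0.0035,0.03,0,0,0,0],
    [0,0.0035,0.03,0,0,0,0],
    [0,0.0035,0.036,0,0,0,0],
    [0,0,0,0,0,0,0],
  ],
)

```text
time_s: 12.5
ee_pos: [737.5, -8.0, 340.5]
tcp_rot: [-3.14, 0.001, 1.411]
ft_force: [-0.3, 0.3, 0.1]
finger_gap: 0.0
```

Call:
arm_command(
  commands=[
    [0,0,0,0,0,0,-0.139],
    [0,0,0,0,0,0,-0.139],
    [0,0,0,0,0,0,-0.139],
    [0,0,0,0,0,0,-0.139],
    [0,0,0,0,0,0,-0.139],
    [0,0,0,0,0,0,-0.139],
    [0,0,0,0,0,0,-0.139],
    [0,0,0,0,0,0,-0.139],
    [0,0,0,0,0,0,-0.139],
    [0,0,0,0,0,0,-0.139],
    [0,0,0,0,0,0,-0.139],
    [0,0,0,0,0,0,-0.139],
    [0,0,0,0,0,0,0],
  ],
)

```text
time_s: 13.8
ee_pos: [733.2, -8.3, 342.3]
tcp_rot: [3.141, -0.004, 3.079]
ft_force: [-0.6, -1.0, -0.4]
finger_gap: -0.001
```

Call:
arm_command(
  commands=[
    [0,0,0,0.02,0,0,0],
    [0,0,0,0.03,0,0,0],
    [0,0,0,0.021,0,0,0],
    [0,0.01,0,0,0,0,0],
    [0,0.008,0,0,0,0,0],
    [0,0,0,0,0,0,0],
  ],
)

```text
time_s: 14.4
ee_pos: [715.8, -6.6, 274.7]
tcp_rot: [3.142, 0.001, 3.078]
ft_force: [0.3, -0.4, 0.6]
finger_gap: -0.003
```

Call:
arm_command(
  commands=[
    [0,0.004,0,0,0,0,0],
    [0,0.004,0,0,0,0,0],
    [0,0.004,0,0,0,0,0],
    [0,0.004,0,0,0,0,0],
  ],
)

```text
time_s: 14.8
ee_pos: [702.4, -5.9, 274.9]
tcp_rot: [3.141, 0.005, 3.079]
ft_force: [2.2, 0.3, 2.8]
finger_gap: -0.001
```

Call:
arm_command(
  commands=[
    [0,0.006,0,0.001,0,0,0],
    [0,0.006,0,0.001,0,0,0],
    [0,0.006,0,0.001,0,0,0],
    [0,0.006,0,0.001,0,0,0],
    [0,0.0055,0,0.001,0,0,0],
    [0,0.0055,0,0.001,0,0,0],
    [0,0.0055,0,0.0015,0,0,0],
    [0,0.0055,0,0.0015,0,0,0],
    [0,0.005,0,0.002,0,0,0],
  ],
)

```text
time_s: 15.7
ee_pos: [649.0, -2.5, 262.0]
tcp_rot: [-3.142, -0.001, 3.079]
ft_force: [1.6, -0.0, 2.2]
finger_gap: -0.002
```

Call:
arm_command(
  commands=[
    [0,0.0045,0,0.0015,0,0,0],
    [0,0.0045,0,0.002,0,0,0],
    [0,0.005,0,0.0025,0,0,0],
    [0,0.005,0,0.003,0,0,0],
    [0,0.0047,0,0.0033,0,0,0],
    [0,0.0047,0,0.0035,0,0,0],
    [0,0.0045,0,0.0037,0,0,0],
    [0,0.0043,0,0.0038,0,0,0],
    [0,0.004,0,0.004,0,0,0],
    [0,0.004,0,0.0043,0,0,0],
  ],
)

```text
time_s: 16.7
ee_pos: [604.1, 0.2, 230.3]
tcp_rot: [-3.141, -0.0, 3.079]
ft_force: [0.6, 0.2, 1.7]
finger_gap: -0.0
```

Call:
arm_command(
  commands=[
    [0,0.0034,0,0.0038,0,0,0],
    [0,0.0034,0,0.0042,0,0,0],
    [0,0.0031,0,0.0047,0,0,0],
    [0,0.003,0,0.005,0,0,0],
    [0,0.0026,0,0.0052,0,0,0],
    [0,0.0025,0,0.0052,0,0,0],
    [0,0.002,0,0.0053,0,0,0],
    [0,0.0019,0,0.0054,0,0,0],
    [0,0.0015,0,0.0055,0,0,0],
    [0,0,0,0,0,0,0],
  ],
)

```text
time_s: 17.7
ee_pos: [580.5, 1.4, 185.4]
tcp_rot: [-3.141, -0.002, 3.079]
ft_force: [0.1, 0.6, -0.3]
finger_gap: 0.004
```

```bash
python3 -c "
from meas import *
for n in('scene','side'):
    i,d=grab_frame(n);save(i,f'pics/{n}_e.png')
print(sense()['ee_pos'],sense()['ft_force'])
i=cv2.imread('pics/scene_e.png')[150:360,190:400];j=cv2.imread('pics/side_e.png')[120:330,190:400]
cv2.imwrite('pics/pair_e.png',cv2.hconcat([cv2.resize(i,(400,400),interpolation=2),cv2.resize(j,(400,400),interpolation=2)]))"
```

```text
[581.30269      1.38708771 186.12154878] [-0.02433812  0.01672095  0.2738721 ]
```

View pics/pair_e.png

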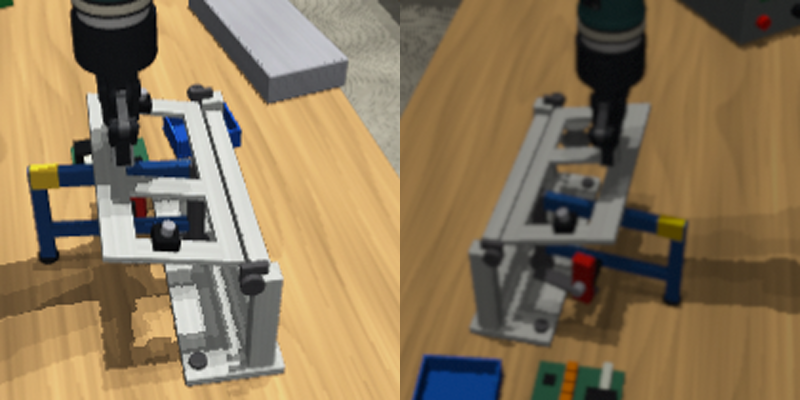

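The flap is nearly level, with the finger on its free-edge rail and the leg still against the post. Now I'll go down in small steps.

Call:
arm_command(
  commands=[
    [0,0.001,0,0.005,0,0,0],
    [0,0.001,0,0.005,0,0,0],
    [0,0.0005,0,0.004,0,0,0],
  ],
)

```text
time_s: 18.1
ee_pos: [579.3, 1.7, 172.2]
tcp_rot: [-3.142, 0.001, 3.079]
ft_force: [1.9, -0.2, 0.3]
finger_gap: 0.004
```

Call:
arm_command(
  commands=[
    [0,0,0,0.0025,0,0,0],
    [0,0,0,0.0025,0,0,0],
  ],
)

```text
time_s: 18.3
ee_pos: [578.6, 1.7, 167.1]
tcp_rot: [-3.141, -0.001, 3.079]
ft_force: [-0.5, -0.3, 0.6]
finger_gap: 0.004
```

Call:
arm_command(
  commands=[
    [0,0,0,0.0015,0,0,0],
    [0,0,0,0.0015,0,0,0],
  ],
)

```text
time_s: 18.5
ee_pos: [578.4, 1.8, 164.1]
tcp_rot: [-3.141, -0.001, 3.079]
ft_force: [-0.5, 0.2, 1.0]
finger_gap: 0.0
```

Call:
arm_command(
  commands=[
    [0,0,0,0.001,0,0,0],
    [0,0,0,0.001,0,0,0],
  ],
)

```text
time_s: 18.7
ee_pos: [578.5, 1.8, 162.2]
tcp_rot: [-3.141, -0.001, 3.079]
ft_force: [-0.5, -0.3, 1.1]
finger_gap: -0.001
```

Call:
arm_command(
  commands=[
    [0,0,0,0.001,0,0,0],
    [0,0,0,0,0,0,0],
  ],
)

```text
time_s: 18.9
ee_pos: [578.8, 1.9, 161.3]
tcp_rot: [3.142, 0.0, 3.079]
ft_force: [-0.4, 0.2, -0.2]
finger_gap: 0.001
```

Call:
arm_command(
  commands=[
    [0,0,0,0.001,0,0,0],
  ],
)

```text
time_s: 19.0
ee_pos: [579.1, 2.0, 161.0]
tcp_rot: [3.142, 0.0, 3.079]
ft_force: [-1.8, -0.2, 11.3]
finger_gap: -0.002
```

Call:
arm_command(
  commands=[
    [0,0,0,-0.0003,0,0,0],
  ],
)

```text
time_s: 19.1
ee_pos: [579.0, 2.0, 161.1]
tcp_rot: [3.141, 0.0, 3.079]
ft_force: [-1.3, 0.5, 1.0]
finger_gap: -0.001
```

Call:
arm_command(
  commands=[
    [0,0,0,0,0,0,0],
    [0,0,0,0.0003,0,0,0],
    [0,0,0,0,0,0,0],
  ],
)

```text
time_s: 19.4
ee_pos: [579.0, 2.0, 161.0]
tcp_rot: [3.141, 0.0, 3.079]
ft_force: [-2.4, 0.9, 5.9]
finger_gap: 0.0
```

Call:
arm_command(
  commands=[
    [0,0,0,0.0001,0,0,0],
    [0,0,0,0,0,0,0],
    [0,0,0,0,0,0,0],
    [0,0,0,0,0,0,0],
  ],
)

```text
time_s: 19.8
ee_pos: [579.0, 2.0, 161.1]
tcp_rot: [3.141, 0.001, 3.079]
ft_force: [-2.1, -0.2, 6.1]
finger_gap: -0.002
```

Held at about 6 N and home. Now I'll retract straight up and check.

Call:
arm_command(
  commands=[
    [0,0,0,-0.002,0,0,0],
    [0,0,0,-0.005,0,0,0],
    [0,0,0,-0.02,0,0,0],
    [0,0,0,-0.03,0,0,0],
    [0,0,0,-0.03,0,0,0],
    [0,0,0,-0.03,0,0,0],
    [0,0,0,-0.03,0,0,0],
    [0,0,0,0,0,0,0],
    [0,0,0,0,0,0,0],
  ],
)

```text
time_s: 20.7
ee_pos: [579.0, 1.8, 307.9]
tcp_rot: [3.141, 0.002, 3.079]
ft_force: [0.4, 0.2, -0.7]
finger_gap: 0.001
```

```bash
python3 -c "
from meas import *
for n in('scene','side'):
    i,d=grab_frame(n);save(i,f'pics/{n}_f.png');c=cloud(n,d,camera_params(n))
    hsv=cv2.cvtColor(i,cv2.COLOR_RGB2HSV);H,S,V=[hsv[...,k].astype(int) for k in range(3)]
    m=(S<60)&(V>90)&(abs(c[...,2]-145)<12)&(c[...,0]>540)&(c[...,0]<675)&(abs(c[...,1]+2)<115)
    q=c[m];A=np.c_[q[:,:2],np.ones(len(q))];w=np.ones(len(q))
    for _ in range(15):
        k=np.linalg.lstsq(A*w[:,None],q[:,2]*w,rcond=None)[0];e=q[:,2]-A@k;w=1/(1+(e/1.5)**2)
    print(n,'flap plane z',k.round(4),len(q),'mid z',(k@[615,-4,1]).round(1))
    y=(H>22)&(H<35)&(S>180)&(V>100)&(c[...,0]>450)&(c[...,0]<620)&(c[...,2]>134)&(c[...,2]<142)
    print('yellow top',np.median(c[y],0).round(1))
print(sense()['ee_pos'],sense()['ft_force'])
i=cv2.imread('pics/scene_f.png')[150:360,190:400];j=cv2.imread('pics/side_f.png')[120:330,190:400]
cv2.imwrite('pics/pair_f.png',cv2.hconcat([cv2.resize(i,(400,400),interpolation=2),cv2.resize(j,(400,400),interpolation=2)]))
a=np.load('scene.npz');b=np.load('side.npz')
for nm,z,n in(('scene',a,'scene'),('side',b,'side')):
    H=cv2.cvtColor(z['i'],cv2.COLOR_RGB2HSV); N=cv2.cvtColor(cv2.cvtColor(cv2.imread(f'pics/{n}_f.png'),cv2.COLOR_BGR2RGB),cv2.COLOR_RGB2HSV); c=z['c']
    y=lambda h:np.median(c[(h[...,0]>22)&(h[...,0]<35)&(h[...,1]>180)&(h[...,2]>100)&(c[...,0]>450)&(c[...,0]<620)&(c[...,2]>134)&(c[...,2]<142)],0).round(1)
    print('before',y(H))
"
```

```text
scene flap plane z [9.00000e-04 1.60000e-03 1.44015e+02] 2547 mid z 144.5
yellow top [501.7  47.9 136.3]
side flap plane z [-2.000000e-04 -1.800000e-03  1.464147e+02] 1489 mid z 146.3
yellow top [498.   50.8 138.3]
[577.90825941   1.73581102 306.13701582] [-0.47698934  0.36647752 -1.46366095]
before [501.   47.6 136.5]
before [498.6  50.3 138.5]
```

View pics/pair_f.png

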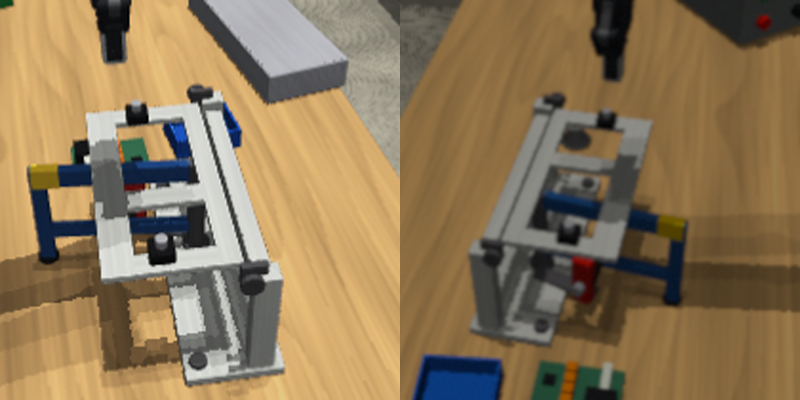

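The flap lies level (tilt at most 0.002 rad, top at about 144.5 mm), the leg hasn't moved from the buffer, and the arm is clear.

```bash
python3 -c "
from bench import *
print(hand_in())"
```

```text
the job is handed in; nothing more can be done
None
```

The leg is out against the buffer of its stop and the flap lies level on it. I handed the job in at about 21 s of robot time.

- **Leg:** It met the buffer pointing at about 171° in world axes. I held it there at about 6 N for half a second. I had issued three small steps together on contact, so the push first peaked at a reading of about 14 N. That is over the wanted 5–8 N but under the 15 N limit. With sensor noise of about 1 N, the margin was thin.
- **Flap:** I folded it from behind on its free-edge rail and pressed it home at about 6 N. One reading on touching down was 11.3 N, slightly above the 4–10 N range, and I eased off at once.
- **Last checks:** The flap plane is level within 0.002 rad. Its top measured 144.5 mm in one camera and 146.3 mm in the other, against 144 mm expected, which fits the 2 mm calibration. The leg end moved less than 1 mm between its release and the end, and the robot is clear of everything. In the pictures the board, tray and spool look unmoved, though I did not measure them and the flap partly hides the spool.

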